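# Set the rotary cap and tip out the grinding balls

## Robot

A 7-joint arm with a two-finger parallel gripper is mounted at the origin on the work surface. World frame = base frame: x ahead of the robot, y to its left, z up, the work surface at z = 0. Lengths are in m, angles in degrees, forces in N, time in s.
With the tool pointing down it reaches from about 0.425 to 0.95 m from the base axis. Payload 4.7 kg.
Tool frame: the origin (TCP) lies midway between the tips of the shut fingers; the grasp point (between the pads) lies 19 mm behind it; z points along the fingers, y is the direction in which the jaws open and shut (so a half turn about z gives the same grasp; the last joint's range is limited). The gripper opens to 87 mm and grips with 3 to 60 N. Pads are 19 mm wide; open, the fingers measure 117 mm over their backs; the gripper's body (75 mm by 190 mm) begins 51 mm behind the grasp point.
Start: joints at [-75.968, 26.849, -2.785, 87.806, 1.381, 65.374, -4.715], TCP at [0.182, 0.65, 0.223] pointing down, gripper open.
Joint ranges: [-148.3, 148.3], [-19.14, 114.17], [-79.39, 73.82], [5.75, 140.21], [-59.74, 239.74], [12.07, 113.84], [-152.46, 152.46]. Speed limits (degrees/s): [147.25, 147.25, 180, 180, 180, 180, 180].

## Interface

Orientations are given as [roll, pitch, yaw] about the fixed x, y, z axes, in that order (R = Rz(yaw) Ry(pitch) Rx(roll)).
In Python, from rig import arm, optics, ticket, finder gives the robot as it stands.
- The arm moves only by the tool move_arm, never from a script. Its argument "targets" is a list of rows, each an object with "xyz": the shift along the tool's x, y, z in m, a list of three; "roll": the turn about the tool's z in rad. In form: [{"xyz": [x, y, z], "roll": roll}, ...]. A call has exactly 5 rows; each row is the pose to reach, as a shift and turn from the pose commanded when the call began, along the tool's axes at that moment; what a row does not reach only later rows make up. A row lasts 1/8 s, in which the tool goes at most 62.5 mm and 10.7 degrees, less where a joint would pass 70% of its speed; a pose out of reach is approached as far as the arm can. A call with a gripper value outside its range is refused whole. "hand" is the finger opening in m, from 0 to 0.087, set as the call begins (left out, the last holds). The fingers move at their own pace and stop on an object; "squeeze" is the grip in N (left out, the last holds). Time passes only in rows, so rows that repeat a pose let the fingers close, or fill a call up. It gives the time, the measured TCP pose, the force and the opening at its end, in the units of the state.
- arm.read_state(): the state, without advancing time (a new reading comes with each control period).
- optics.snapshot(name): name is "scene" or "top" or "wrist"; returns the picture (384x512x3 uint8, blue, green, red); there is no depth.
- optics.camera_info(name): a dict with "vfov" (degrees; the focal length in pixels is half the picture's height over the tangent of half this angle, whatever the lens; pixels are square), "cx", "cy" (the principal point, pixels), "pose" (4x4, takes a point from camera to world coordinates); the wrist camera has in their place "hand_eye" (4x4, takes a point from camera to tool coordinates, whose origin is the TCP and whose axes are the flange's). Camera axes: x right, y up, looking along -z (the intrinsics and any distortion apply to the point x, -y, -z); pixel columns grow to the right and rows downward; lengths in m; the calibration is good to about 2 mm. A picture is of the moment at which its call begins: read the wrist's pose just before it. camera_info takes no time and is no camera call.
- ticket.job_done(): hands the job in, once; it reports no verdict.
Trained networks look in the newest picture that a camera, given by its name, has taken for a name from the list of things; names that differ only in an ending like _2 or _b are one class to them, and where a whole thing is asked for, a point or a joint stands for the part that bears it (a point fixed in the world has none). Each returns a list of dicts, best first, with "p" (0 to 1); they miss things now and then, are a little off and sometimes report something else, mostly with a low value. They report only what shows in the picture. A call takes as long as a camera call.
- finder.spot_in(camera, query): "centre" ([column, row] in pixels, amid what is visible of it).
- finder.place_of(camera, query): "centre" ([column, row] in pixels: a listed point, or the origin of a listed thing).
The state is a dict: "time_s": time; "joint_pos": joint angles; "joint_velocities": joint speeds; "effort": joint torques, N m; "tool_pos": TCP position; "ee_rot": TCP orientation; "wrist_force": force on the tool from outside, world axes, zero at the start; "moment": the same for the moment, N m; "width": finger opening in m.
Only numpy, scipy, OpenCV 4.12 (cv2) and the standard library are available. Lean on these libraries where they do the work, as an engineer would, in place of code of your own. Each camera call takes 0.05 s, during which the arm holds its last target. There are 200 camera calls.

## Task

The clear jar of the dispenser holds three steel grinding balls for the next sample. Turn its yellow cap so that the hole the balls fit through, the big one, stands over the red mark on the jar's rim; then swing the red crank over to tip the jar right over and let all three balls drop into the blue tray. Leave the jar tipped, with the cap still set.

Things in the scene. Friction and masses are not known exactly. Their poses are not given: they have to be found in the camera images.
- dispenser: White stand bolted down, carrying a clear tipping jar (88 mm across, upright from z = 83 to 180 mm), yellow cap, red crank and fixed blue tray. Origin on the table below the jar's axis; z up, x to the tray's side (the jar tips that way), y towards the crank, along the axle (through x = 0, z = 135 mm). Base x -85..185, y +-68 mm. Uprights at y = +-60 mm, 153 mm high. Red mark on the rim at +x.
- cap (a joint): turn of the yellow cap, rad: 0 = 30 mm hole right over the red mark, positive anticlockwise seen from above; starts at 0.7 to 1.4 (to be turned back clockwise), range -0.9 to 2.4. About 0.03 N m friction, stays where left. From above, the 10 mm hole is 75 and the 5 mm hole 150 degrees clockwise of the 30 mm hole; only the 30 mm one passes a ball.
- cap_grip (a point): on the cap's axis inside its upright black grip bar, 202.5 mm above the table while the jar is upright. Axes: z up, x towards the 30 mm hole (29 mm from the axis), y along the bar. Bar 12 mm wide (x), 38 mm long (y), 28 mm tall, top 214.5 mm above the table; cap disc 100 mm across, its upper face 186.5 mm above the table.
- jar (a joint): tip of the jar about the axle, rad: 0 upright (start), growing to 2.2 (stop; mouth obliquely down over the tray) as it tips towards the dispenser's +x. Friction about 0.12 N m, some 2 N at the crank; it stays where it is left.
- crank_grip (a point): middle of the red crank grip, a round bar 14 mm thick along the axle (dispenser y 75 to 150 mm, this point y = 118), fixed to the jar, 75 mm from the axle. With the jar upright it leans 1.1 rad from straight up, away from the tray (169 mm above the table); it swings over the top with the jar's angle, to 1.1 rad towards the tray. Free all round but for the arm at y = 77 mm.
- tray (a point): centre of the inner floor of the fixed blue catch tray: 72.5 mm to +x of the dispenser's origin, 15 mm above the table, axes as the dispenser's. Inside 177 mm (x) by 98 mm (y), walls 4 mm thick, 40 mm high above this floor.
- ball0_center (a point): bright steel grinding ball, 14 mm in diameter, about 12 g, lying loose on the floor of the clear jar at the start; this point is its centre
- ball1_center (a point): bright steel grinding ball, 14 mm in diameter, about 12 g, lying loose on the floor of the clear jar at the start; this point is its centre
- ball2_center (a point): bright steel grinding ball, 14 mm in diameter, about 12 g, lying loose on the floor of the clear jar at the start; this point is its centre

How it is judged:
By the outcome, as a careful person would: the job done as asked, in the order asked, and still so for the second after the job is handed in, with the robot touching nothing.
It also fails if it takes over 51 s, if anything falls off the work surface, if the arm or the gripper's body presses on something with over 40 N, if the wrist force passes 120 N, or if a joint passes its speed limit or range.

## Working session

There is one attempt and no reset: what is moved stays moved. The work goes in short steps, Python scripts to look and compute and a tool call to move; the robot and the scene stay as the last step left them, time stands still between calls to the robot, and variables do not carry over. Pictures are saved under pics/ and viewed, about 8 in all and at most 12, crops included, and the job is handed in when it is done.

Besides the shell and the picture viewer there is one more tool, called after ">>>" in YAML: its name, and indented under it one key for each argument. move_arm: Moves the arm, as the interface text tells. Its arguments: {"type":"object","properties":{"targets":{"type":"array"},"hand":{"type":"number"},"squeeze":{"type":"number"}},"required":["targets"]}

```bash
mkdir -p pics; cat > h.py <<'E'
import numpy as np,cv2
from rig import arm,optics,ticket,finder
def K(ci,h=384):
    f=h/2/np.tan(np.radians(ci["vfov"])/2); return np.array([[f,0,ci["cx"]],[0,f,ci["cy"]],[0,0,1]])
def dist(ci):
    for k in ci:
        if 'dist' in k.lower(): return np.array(ci[k],float)
    return np.zeros(5)
def ray(cam,px,T=None):
    ci=optics.camera_info(cam); P=np.array(ci["pose"]) if T is None else T
    u=cv2.undistortPoints(np.array([[px]],float),K(ci),dist(ci))[0,0]
    d=P[:3,:3]@np.array([u[0],-u[1],-1]); return P[:3,3],d/np.linalg.norm(d)
def atz(cam,px,z,T=None):
    o,d=ray(cam,px,T); return o+d*(z-o[2])/d[2]
def tri(rs):
    A=sum(np.eye(3)-np.outer(d,d) for o,d in rs); b=sum((np.eye(3)-np.outer(d,d))@o for o,d in rs); return np.linalg.solve(A,b)
E
python3 - <<'E'
from h import *
for c in("scene","top","wrist"):
    i=optics.snapshot(c); cv2.imwrite(f"pics/{c}0.png",i); ci=optics.camera_info(c); print(c,{k:(np.round(v,3).tolist() if not isinstance(v,str) else v) for k,v in ci.items()})
a=cv2.imread("pics/scene0.png");b=cv2.imread("pics/top0.png")
cv2.imwrite("pics/a.png",cv2.resize(np.vstack([a,b]),(400*1,600)) if 0 else cv2.resize(np.hstack([a,b]),(800,300)))
for c in("scene","top"):
    for q in("dispenser","cap_grip","crank_grip","tray"):
        r=finder.place_of(c,q); print(c,q,[(np.round(x["centre"],1).tolist(),round(x["p"],2)) for x in r[:2]])
s=arm.read_state(); print({k:np.round(v,3).tolist() for k,v in s.items()})
E
```

```text
scene {'vfov': 55.524, 'cx': 259.309, 'cy': 189.825, 'pose': [[0.314, -0.761, 0.568, 0.934], [0.95, 0.256, -0.181, -0.086], [-0.007, 0.596, 0.803, 0.68], [0.0, 0.0, 0.0, 1.0]]}
top {'vfov': 46.098, 'cx': 251.843, 'cy': 195.964, 'pose': [[0.025, 0.998, -0.064, 0.489], [-1.0, 0.025, 0.006, 0.02], [0.007, 0.064, 0.998, 0.887], [0.0, 0.0, 0.0, 1.0]]}
wrist {'vfov': 70.015, 'cx': 252.845, 'cy': 195.37, 'hand_eye': [[-0.001, 0.959, 0.285, 0.077], [1.0, 0.0, 0.0, 0.001], [0.0, 0.285, -0.959, -0.162], [0.0, 0.0, 0.0, 1.0]]}
scene dispenser [([150.4, 269.1], 0.84)]
scene cap_grip [([120.3, 211.8], 0.63)]
scene crank_grip [([189.5, 178.8], 0.65)]
scene tray [([151.5, 301.2], 0.7)]
top dispenser [([359.2, 185.9], 0.93)]
top cap_grip [([395.3, 172.5], 0.94)]
top crank_grip [([311.3, 212.0], 0.78)]
top tray [([366.7, 147.1], 0.67)]
{'time_s': 0.55, 'joint_pos': [-75.969, 26.849, -2.784, 87.808, 1.379, 65.375, -4.716], 'joint_velocities': [0.122, -0.019, 0.048, 0.008, 0.01, 0.078, -0.008], 'effort': [-0.0, -50.746, -0.081, -23.629, -0.061, 0.032, 0.0], 'tool_pos': [0.182, 0.65, 0.223], 'ee_rot': [179.999, -0.004, 164.312], 'wrist_force': [1.043, 0.07, 0.395], 'moment': [0.0, 0.051, -0.001], 'width': 0.087}
```

View pics/top0.png

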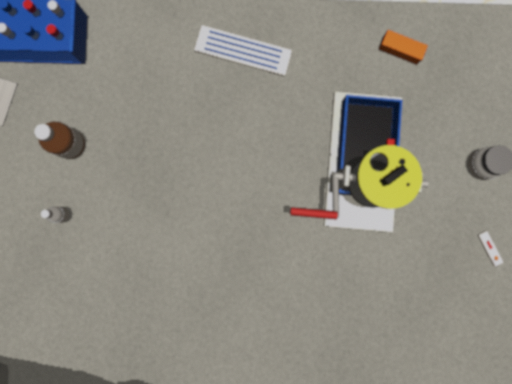

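View pics/scene0.png

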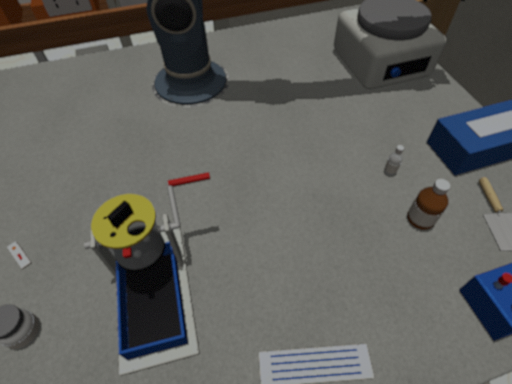

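The top view shows the dispenser's +x roughly along world +x. The cap is at about (391,177), the big hole at (378,161), the red mark at (391,142) and the crank grip spans (292–336, 212).

```bash
python3 - <<'E'
from h import *
b=cv2.imread("pics/top0.png"); hsv=cv2.cvtColor(b,cv2.COLOR_BGR2HSV)
m=cv2.inRange(hsv,(24,120,100),(35,255,255)); cs,_=cv2.findContours(m,cv2.RETR_EXTERNAL,cv2.CHAIN_APPROX_NONE)
c=max(cs,key=cv2.contourArea); e=cv2.fitEllipse(cv2.convexHull(c)); print("disc",e)
C=atz("top",e[0],.1835); print("disc world",C)
hole=np.zeros_like(m); cv2.drawContours(hole,[c],-1,255,-1); hole&=~m
n,l,st,ce=cv2.connectedComponentsWithStats(hole)
for i in range(1,n):
    if st[i,4]>8:
        w=atz("top",ce[i],.1865); ys,xs=np.where(l==i); P=np.array([atz("top",(x,y),.1865)[:2] for x,y in zip(xs,ys)]); ev,V=np.linalg.eigh(np.cov(P.T)); print(st[i,4],ce[i],w-C,"ang",np.degrees(np.arctan2(*(w-C)[1::-1])),"axis",np.degrees(np.arctan2(V[1,1],V[0,1])),ev**.5)
print("red mark",atz("top",(391,142),.18))
for q,t,s in(("cap",(395.3,172.5),(120.3,211.8)),("crank",(311.3,212),(189.5,178.8)),("tray",(366.7,147.1),(151.5,301.2)),("disp",(359.2,185.9),(150.4,269.1))):
    print(q,tri([ray("top",t),ray("scene",s)]), atz("top",t,{"cap":.2025,"crank":.169,"tray":.015,"disp":0}[q]))
# tray outline
mb=cv2.inRange(hsv,(105,150,60),(125,255,255)); mb[:, :200]=0
p=cv2.findNonZero(mb); print("blue rect",cv2.minAreaRect(p), cv2.boxPoints(cv2.minAreaRect(p)).tolist())
for x in cv2.boxPoints(cv2.minAreaRect(p)): print(atz("top",x,.055))
r=cv2.inRange(hsv,(0,150,80),(8,255,255))|cv2.inRange(hsv,(172,150,80),(180,255,255)); r[:,:280]=0; r[:,345:]=0; r[:190]=0; r[230:]=0
ys,xs=np.where(r>0); print("red",[atz("top",(x,ys[xs==x].mean()),.169)[:2].round(4).tolist() for x in (xs.min()+1,xs.max()-1)])
E
```

```text
disc ((389.0274658203125, 176.19692993164062), (63.179168701171875, 64.36412811279297), 125.16046142578125)
disc world [ 0.57033705 -0.19921616  0.1835    ]
247 [378.36032389 161.12145749] [0.02297337 0.01781467 0.003     ] ang 37.79173983099741 axis -141.24770165541068 [0.00661799 0.00741887]
236 [393.64830508 174.03389831] [ 0.00323998 -0.00629572  0.003     ] ang -62.768201397796844 axis 131.69762292983015 [0.00404649 0.01348751]
red mark [ 0.62536438 -0.2031453   0.18      ]
cap [ 0.57313204 -0.19800018  0.21090288] [ 0.57405945 -0.20289647  0.2025    ]
crank [ 0.51130057 -0.08038586  0.17124253] [ 0.5114964  -0.07993918  0.169     ]
tray [ 0.64541093 -0.2060286   0.0183585 ] [ 0.645966   -0.20753082  0.015     ]
disp [ 0.57082586 -0.19959225 -0.00149177] [ 0.57086983 -0.19724676  0.        ]
blue rect ((368.92938232421875, 145.9176483154297), (56.9088020324707, 96.17742156982422), 4.39870548248291) [[336.8705749511719, 191.68235778808594], [344.2470397949219, 95.7882308959961], [400.9881896972656, 100.15293884277344], [393.6117248535156, 196.04705810546875]]
[ 0.55395842 -0.14249598  0.055     ]
[ 0.73490119 -0.15405046  0.055     ]
[ 0.72944854 -0.26087981  0.055     ]
[ 0.54852671 -0.24784995  0.055     ]
red [[0.5123, -0.0491], [0.5085, -0.1178]]
```

```bash
cat >> h.py <<'E'
def shift(p0,yaw0,p1,yaw1):
    c,s=np.cos(np.radians(yaw0)),np.sin(np.radians(yaw0)); d=np.array(p1)-p0
    return np.round([c*d[0]+s*d[1],s*d[0]-c*d[1],-d[2]],4).tolist(),round(float(np.radians((yaw0-yaw1+180)%360-180)),3)
E
python3 - <<'E'
from h import *
W=[((.182,.65,.223),164.31)]
for a,r,z,y in((51,.66,.3,155),(27.5,.64,.31,146),(4,.62,.31,138),(-19.2,.605,.29,129)):
    t=np.radians(a); W.append(((r*np.cos(t),r*np.sin(t),z),y))
for a,b in zip(W,W[1:]): print(shift(np.array(a[0]),a[1],b[0],b[1]))
E
```

```text
([-0.2617, -0.0689, -0.077], 0.162)
([-0.2299, -0.1326, -0.01], 0.157)
([-0.1832, -0.1807, -0.0], 0.14)
([-0.127, -0.2115, 0.02], 0.157)
```

>>> move_arm:
  targets:
    - {"xyz": [-0.05,-0.014,-0.016],"roll": 0.032}
    - {"xyz": [-0.104,-0.028,-0.032],"roll": 0.064}
    - {"xyz": [-0.157,-0.042,-0.048],"roll": 0.096}
    - {"xyz": [-0.21,-0.055,-0.064],"roll": 0.128}
    - {"xyz": [-0.262,-0.069,-0.077],"roll": 0.162}

```text
time_s: 1.18
tool_pos: [0.4176, 0.5117, 0.3006]
ee_rot: [179.9, 0.0, 155.0]
wrist_force: [-0.0, -0.3, 0.6]
width: 0.0869
```

>>> move_arm:
  targets:
    - {"xyz": [-0.046,-0.026,-0.002],"roll": 0.031}
    - {"xyz": [-0.092,-0.053,-0.004],"roll": 0.063}
    - {"xyz": [-0.138,-0.08,-0.006],"roll": 0.094}
    - {"xyz": [-0.184,-0.106,-0.008],"roll": 0.126}
    - {"xyz": [-0.23,-0.133,-0.01],"roll": 0.157}

```text
time_s: 1.8
tool_pos: [0.5692, 0.2936, 0.3098]
ee_rot: [180.0, 0.0, 146.0]
wrist_force: [0.7, 0.9, -1.1]
width: 0.0869
```

>>> move_arm:
  targets:
    - {"xyz": [-0.037,-0.036,0],"roll": 0.028}
    - {"xyz": [-0.073,-0.072,0],"roll": 0.056}
    - {"xyz": [-0.11,-0.108,0],"roll": 0.084}
    - {"xyz": [-0.147,-0.145,0],"roll": 0.112}
    - {"xyz": [-0.183,-0.181,0],"roll": 0.14}

```text
time_s: 2.42
tool_pos: [0.6193, 0.0409, 0.3098]
ee_rot: [180.0, 0.0, 138.0]
wrist_force: [0.8, 0.4, -0.7]
width: 0.0872
```

>>> move_arm:
  targets:
    - {"xyz": [-0.03,-0.05,0.005],"roll": 0.039}
    - {"xyz": [-0.06,-0.1,0.01],"roll": 0.079}
    - {"xyz": [-0.09,-0.15,0.015],"roll": 0.118}
    - {"xyz": [-0.127,-0.2115,0.02],"roll": 0.157}
    - {"xyz": [-0.127,-0.2115,0.02],"roll": 0.157}

```text
time_s: 3.05
tool_pos: [0.5696, -0.2057, 0.2897]
ee_rot: [-179.9, 0.1, 128.5]
wrist_force: [0.0, -0.2, 0.4]
width: 0.0869
```

```bash
cat > w.py <<'E'
from h import *
from scipy.spatial.transform import Rotation as Ro
import sys
s=arm.read_state(); i=optics.snapshot("wrist"); cv2.imwrite(f"pics/{sys.argv[1]}.png",i)
print({k:np.round(s[k],3).tolist() for k in("time_s","tool_pos","ee_rot","wrist_force","width","joint_pos")})
T=np.eye(4); T[:3,:3]=Ro.from_euler("xyz",s["ee_rot"],degrees=True).as_matrix(); T[:3,3]=s["tool_pos"]; T=T@np.array(optics.camera_info("wrist")["hand_eye"])
np.save("T.npy",T)
for q,z in(("cap_grip",.2025),("crank_grip",.169)):
    for r in finder.place_of("wrist",q)[:2]: print(q,r["centre"],r["p"],atz("wrist",r["centre"],z,T))
hsv=cv2.cvtColor(i,cv2.COLOR_BGR2HSV)
m=cv2.inRange(hsv,(24,120,60),(35,255,255)); cs,_=cv2.findContours(m,cv2.RETR_EXTERNAL,cv2.CHAIN_APPROX_NONE)
c=cv2.convexHull(max(cs,key=cv2.contourArea)); e=cv2.fitEllipse(c); C=atz("wrist",e[0],.1865,T); print("disc",e,C)
h=np.zeros_like(m); cv2.drawContours(h,[c],-1,255,-1); h&=~m
n,l,st,ce=cv2.connectedComponentsWithStats(h)
for k in range(1,n):
    if st[k,4]>60:
        w=atz("wrist",ce[k],.1865,T); d=w-C; print(st[k,4],ce[k],w,"r",np.hypot(*d[:2]),"ang",np.degrees(np.arctan2(d[1],d[0])))
E
python3 w.py w1
```

```text
{'time_s': 3.05, 'tool_pos': [0.57, -0.206, 0.29], 'ee_rot': [-179.883, 0.092, 128.479], 'wrist_force': [0.049, -0.226, 0.414], 'width': 0.087, 'joint_pos': [-3.386, 18.124, 25.107, 93.975, -7.934, 69.677, 61.867]}
cap_grip [256.0, 192.1] 0.78 [ 0.56885344 -0.19735782  0.2025    ]
crank_grip [286.4, 48.1] 0.55 [ 0.51057051 -0.07889114  0.169     ]
disc ((252.74851989746094, 186.16012573242188), (73.13076782226562, 86.8929214477539), 11.481406211853027) [ 0.56543569 -0.19804311  0.1865    ]
2183 [252.14292258 182.24186899] [ 0.56246474 -0.19526754  0.1865    ] r 0.00406575150452186 ang 136.94731047359562
```

View pics/w1.png

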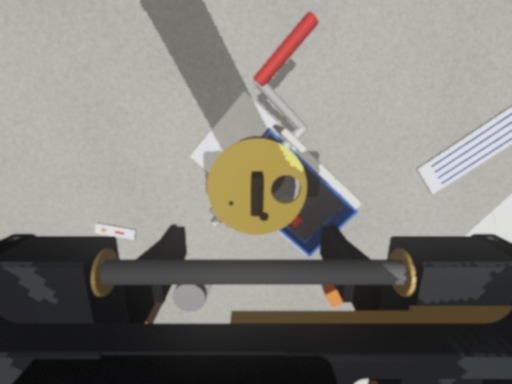

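The wrist picture shows the bar upright at (257,193), so the jaws are square to it. The big hole is at (286,189) and the crank is free at the upper right. I'm going down on the bar now.

>>> move_arm:
  targets:
    - {"xyz": [0.001,-0.001,0.02],"roll": 0}
    - {"xyz": [0.001,-0.001,0.04],"roll": 0}
    - {"xyz": [0.001,-0.001,0.06],"roll": 0}
    - {"xyz": [0.001,-0.001,0.065],"roll": 0}
    - {"xyz": [0.001,-0.001,0.065],"roll": 0}
  hand: 0.05

```text
time_s: 3.82
tool_pos: [0.5713, -0.198, 0.2247]
ee_rot: [180.0, -0.0, 129.2]
wrist_force: [-0.1, 0.1, -0.2]
width: 0.0519
```

```bash
python3 w.py w2
```

```text
{'time_s': 3.825, 'tool_pos': [0.571, -0.198, 0.225], 'ee_rot': [179.976, -0.017, 129.152], 'wrist_force': [-0.109, 0.052, -0.238], 'width': 0.052, 'joint_pos': [-3.036, 20.953, 23.971, 98.89, -9.49, 62.155, 63.13]}
cap_grip [253.5, 224.5] 0.89 [ 0.57218578 -0.1955322   0.2025    ]
crank_grip [290.4, 33.9] 0.95 [ 0.51001006 -0.07791845  0.169     ]
disc ((249.71026611328125, 210.3754425048828), (112.90174102783203, 124.13292694091797), 87.61255645751953) [ 0.56673319 -0.19340046  0.1865    ]
299 [203.05016722 184.57190635] [ 0.52663327 -0.19952042  0.1865    ] r 0.04056423014033279 ang -171.322611725262
75 [277.52 176.64] [ 0.56606464 -0.15961426  0.1865    ] r 0.03379281332164975 ang 91.13359208145215
82 [284.97560976 186.        ] [ 0.57510083 -0.16154463  0.1865    ] r 0.03293648308157636 ang 75.28245634978768
1398 [287.82761087 216.27968526] [ 0.59278643 -0.17849402  0.1865    ] r 0.03001622068202765 ang 29.776155859959587
1396 [250.1525788  228.63037249] [ 0.57658989 -0.20504741  0.1865    ] r 0.015257976002667982 ang -49.75907708878516
527 [206.85009488 236.03605313] [ 0.55389019 -0.23170436  0.1865    ] r 0.040399640261540526 ang -108.53589452355682
```

View pics/w2.png

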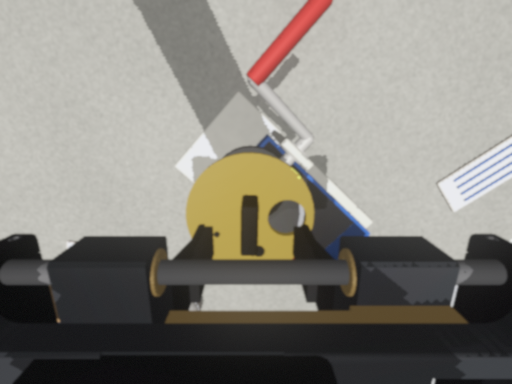

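The bar is at (250,224), centred between the fingers to about 1 mm, with the hole at (288,217). I'll descend, then close.

>>> move_arm:
  targets:
    - {"xyz": [0,-0.001,0.012],"roll": 0}
    - {"xyz": [0,-0.001,0.023],"roll": 0}
    - {"xyz": [0,-0.001,0.03],"roll": 0}
    - {"xyz": [0,-0.001,0.032],"roll": 0}
    - {"xyz": [0,-0.001,0.032],"roll": 0}

```text
time_s: 4.6
tool_pos: [0.5698, -0.2001, 0.1924]
ee_rot: [-180.0, -0.0, 129.0]
wrist_force: [1.4, 0.5, -0.0]
width: 0.0501
```

>>> move_arm:
  targets:
    - {"xyz": [0,0,0],"roll": 0}
    - {"xyz": [0,0,0],"roll": 0}
    - {"xyz": [0,0,0],"roll": 0}
    - {"xyz": [0,0,0],"roll": 0}
    - {"xyz": [0,0,0],"roll": 0}
  hand: 0.0
  squeeze: 15

```text
time_s: 5.22
tool_pos: [0.5698, -0.2002, 0.1925]
ee_rot: [-180.0, 0.0, 129.0]
wrist_force: [0.4, -0.3, 0.7]
width: 0.0119
```

>>> move_arm:
  targets:
    - {"xyz": [0,0,0],"roll": 0.12}
    - {"xyz": [0,0,0],"roll": 0.28}
    - {"xyz": [0,0,0],"roll": 0.44}
    - {"xyz": [0,0,0],"roll": 0.6}
    - {"xyz": [0,0,0],"roll": 0.74}

```text
time_s: 5.85
tool_pos: [0.5686, -0.2006, 0.1925]
ee_rot: [-179.9, 0.0, 86.3]
wrist_force: [-3.5, 0.4, 1.4]
width: 0.0119
```

>>> move_arm:
  targets:
    - {"xyz": [0,0,0],"roll": 0}
    - {"xyz": [0,0,0],"roll": 0}
    - {"xyz": [0,0,0],"roll": 0}
    - {"xyz": [0,0,0],"roll": 0}
    - {"xyz": [0,0,0],"roll": 0}

```text
time_s: 6.48
tool_pos: [0.5689, -0.2006, 0.1925]
ee_rot: [-179.9, 0.0, 86.6]
wrist_force: [-5.1, -1.6, 4.9]
width: 0.0118
```

>>> move_arm:
  targets:
    - {"xyz": [0,0,0],"roll": 0}
    - {"xyz": [0,0,0],"roll": 0}
    - {"xyz": [0,0,0],"roll": 0}
    - {"xyz": [0,0,0],"roll": 0}
    - {"xyz": [0,0,0],"roll": 0}
  hand: 0.05

```text
time_s: 7.1
tool_pos: [0.57, -0.1999, 0.1925]
ee_rot: [180.0, -0.0, 86.6]
wrist_force: [-0.3, -0.2, -0.3]
width: 0.0483
```

>>> move_arm:
  targets:
    - {"xyz": [0,0,-0.012],"roll": 0}
    - {"xyz": [0,0,-0.03],"roll": 0}
    - {"xyz": [0,0,-0.06],"roll": 0}
    - {"xyz": [-0.04,0,-0.09],"roll": 0}
    - {"xyz": [-0.05,0,-0.09],"roll": 0}

```text
time_s: 7.72
tool_pos: [0.5674, -0.2541, 0.2869]
ee_rot: [179.6, 0.2, 86.4]
wrist_force: [-0.4, -0.2, 0.4]
width: 0.05
```

```bash
python3 w.py w3
```

```text
{'time_s': 7.725, 'tool_pos': [0.567, -0.254, 0.287], 'ee_rot': [179.599, 0.195, 86.38], 'wrist_force': [-0.365, -0.233, 0.426], 'width': 0.05, 'joint_pos': [-6.158, 21.011, 35.827, 92.775, -12.894, 69.948, 28.593]}
cap_grip [251.6, 138.6] 0.85 [ 0.57215299 -0.19620391  0.2025    ]
disc ((246.8514862060547, 148.93218994140625), (69.25972747802734, 110.10533905029297), 111.91465759277344) [ 0.56699262 -0.20692883  0.1865    ]
1691 [238.19988173 146.7072738 ] [ 0.55897518 -0.20431456  0.1865    ] r 0.008432903730583599 ang 161.94026632344
851 [275.7027027  144.95769683] [ 0.59445611 -0.20496813  0.1865    ] r 0.027533386709953072 ang 4.083592945460577
```

View pics/w3.png

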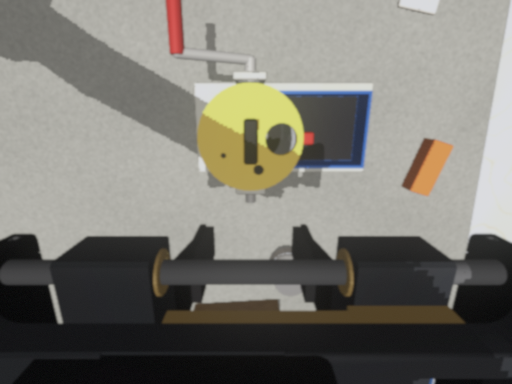

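The cap is set: its centre (250,138), the hole (282,138) and the red mark (310,139) lie in one line. Next is the crank.

>>> move_arm:
  targets:
    - {"xyz": [0.035,-0.014,0],"roll": 0}
    - {"xyz": [0.075,-0.03,0],"roll": 0}
    - {"xyz": [0.115,-0.046,0.005],"roll": 0}
    - {"xyz": [0.155,-0.062,0.025],"roll": 0}
    - {"xyz": [0.1685,-0.066,0.055],"roll": 0}

```text
time_s: 8.5
tool_pos: [0.5102, -0.0729, 0.2266]
ee_rot: [-180.0, -0.2, 87.0]
wrist_force: [0.6, -0.2, -0.2]
width: 0.0501
```

>>> move_arm:
  targets:
    - {"xyz": [0,0,0.01],"roll": 0}
    - {"xyz": [0,0,0.03],"roll": 0}
    - {"xyz": [0,0,0.055],"roll": 0}
    - {"xyz": [0,0,0.0755],"roll": 0}
    - {"xyz": [0,0,0.0755],"roll": 0}

```text
time_s: 9.12
tool_pos: [0.5101, -0.0783, 0.1509]
ee_rot: [-179.8, 0.0, 86.6]
wrist_force: [-0.2, -0.7, 0.3]
width: 0.0501
```

>>> move_arm:
  targets:
    - {"xyz": [0,0,0],"roll": 0}
    - {"xyz": [0,0,0],"roll": 0}
    - {"xyz": [0,0,0],"roll": 0}
    - {"xyz": [0,0,0],"roll": 0}
    - {"xyz": [0,0,0],"roll": 0}
  hand: 0.0
  squeeze: 15

```text
time_s: 9.75
tool_pos: [0.5093, -0.0777, 0.1519]
ee_rot: [-179.8, -0.0, 86.6]
wrist_force: [-5.5, 0.3, 4.2]
width: 0.0134
```

```bash
python3 - <<'E'
from h import *
s=arm.read_state(); print({k:np.round(s[k],3).tolist() for k in("time_s","tool_pos","wrist_force","width","joint_pos")})
for q in np.linspace(0,2.2,12)[0:]:
    t=q-1.1; print(round(q,2), round(.075*(np.sin(t)+np.sin(1.1)),4), round(-.075*(np.cos(t)-np.cos(1.1)),4))
cv2.imwrite("pics/s4.png",optics.snapshot("scene")[120:380,40:300])
E
```

```text
{'time_s': 9.75, 'tool_pos': [0.509, -0.078, 0.152], 'wrist_force': [-5.549, 0.311, 4.244], 'width': 0.013, 'joint_pos': [-21.082, 18.05, 30.783, 115.042, -11.953, 50.149, 12.818]}
0.0 0.0 -0.0
0.2 0.0081 -0.0126
0.4 0.0185 -0.0233
0.6 0.0309 -0.0318
0.8 0.0447 -0.0376
1.0 0.0594 -0.0406
1.2 0.0743 -0.0406
1.4 0.089 -0.0376
1.6 0.1028 -0.0318
1.8 0.1152 -0.0233
2.0 0.1256 -0.0126
2.2 0.1337 -0.0
```

View pics/s4.png

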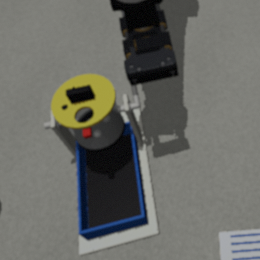

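>>> move_arm:
  targets:
    - {"xyz": [0,0.0041,-0.0071],"roll": 0}
    - {"xyz": [0,0.009,-0.0138],"roll": 0}
    - {"xyz": [0,0.0147,-0.0199],"roll": 0}
    - {"xyz": [0,0.0209,-0.0252],"roll": 0}
    - {"xyz": [0,0.0276,-0.0299],"roll": 0}

```text
time_s: 10.42
tool_pos: [0.5337, -0.0792, 0.1822]
ee_rot: [-179.3, -0.1, 86.6]
wrist_force: [-13.4, 1.2, 13.7]
width: 0.0132
```

>>> move_arm:
  targets:
    - {"xyz": [0,0.005,-0.0055],"roll": 0}
    - {"xyz": [0,0.0124,-0.0087],"roll": 0}
    - {"xyz": [0,0.0204,-0.011],"roll": 0}
    - {"xyz": [0,0.0285,-0.0123],"roll": 0}
    - {"xyz": [0,0.0367,-0.0128],"roll": 0}

```text
time_s: 11.05
tool_pos: [0.5754, -0.0821, 0.1955]
ee_rot: [180.0, 0.0, 86.6]
wrist_force: [-4.0, -0.2, 4.2]
width: 0.0134
```

>>> move_arm:
  targets:
    - {"xyz": [0,0.0082,0.0003],"roll": 0}
    - {"xyz": [0,0.0163,0.0016],"roll": 0}
    - {"xyz": [0,0.0243,0.0039],"roll": 0}
    - {"xyz": [0,0.0319,0.007],"roll": 0}
    - {"xyz": [0,0.0392,0.0109],"roll": 0}

```text
time_s: 11.68
tool_pos: [0.6147, -0.0845, 0.1834]
ee_rot: [180.0, 0.0, 86.6]
wrist_force: [-3.1, -1.3, 3.3]
width: 0.013
```

>>> move_arm:
  targets:
    - {"xyz": [0,0.0067,0.0047],"roll": 0}
    - {"xyz": [0,0.0129,0.01],"roll": 0}
    - {"xyz": [0,0.0186,0.016],"roll": 0}
    - {"xyz": [0,0.0235,0.0228],"roll": 0}
    - {"xyz": [0,0.0276,0.0299],"roll": 0}

```text
time_s: 12.3
tool_pos: [0.642, -0.0858, 0.1533]
ee_rot: [-180.0, 0.0, 86.6]
wrist_force: [-3.0, -3.5, 2.3]
width: 0.0133
```

>>> move_arm:
  targets:
    - {"xyz": [0,0,0],"roll": 0}
    - {"xyz": [0,0,0],"roll": 0}
    - {"xyz": [0,0,0],"roll": 0}
    - {"xyz": [0,0,0],"roll": 0}
    - {"xyz": [0,0,0],"roll": 0}

```text
time_s: 12.92
tool_pos: [0.6417, -0.0857, 0.1539]
ee_rot: [-180.0, 0.0, 86.6]
wrist_force: [-0.7, -4.1, -3.0]
width: 0.0139
```

```bash
python3 - <<'E'
from h import *
i=optics.snapshot("scene")[150:380,60:300]; j=optics.snapshot("top")[60:290,270:470]
for c in("scene","top"):
  for b in("ball0_center","cap_grip","crank_grip"): print(c,b,[(np.round(r["centre"],1).tolist(),round(r["p"],2)) for r in finder.spot_in(c,b)[:4]])
cv2.imwrite("pics/s5.png",np.hstack([cv2.resize(i,(400,383)),cv2.resize(j,(333,383))]))
E
```

```text
scene ball0_center [([148.9, 292.4], 0.38)]
scene cap_grip [([141.3, 271.1], 0.76)]
scene crank_grip [([130.1, 235.4], 0.95)]
top ball0_center []
top cap_grip [([402.2, 145.1], 0.44)]
top crank_grip [([399.7, 186.8], 0.58)]
```

View pics/s5.png

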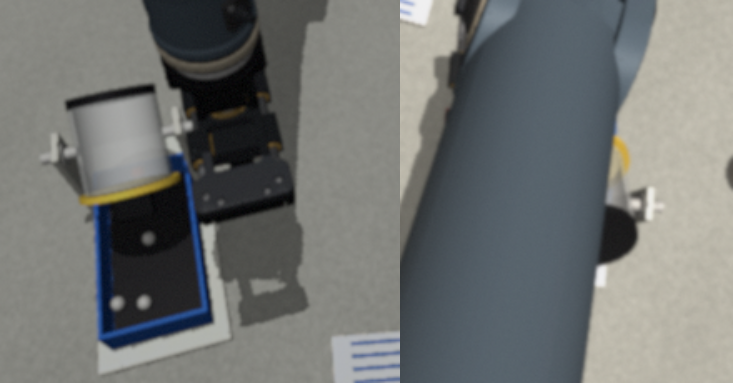

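The jar is tipped and three balls lie in the tray, at crop positions (148,239), (117,303) and (143,302). I'll release and retreat.

>>> move_arm:
  targets:
    - {"xyz": [0,0,0],"roll": 0}
    - {"xyz": [0,0,0],"roll": 0}
    - {"xyz": [0,0,0],"roll": 0}
    - {"xyz": [0,0,0],"roll": 0}
    - {"xyz": [0,0,0],"roll": 0}
  hand: 0.045

```text
time_s: 13.95
tool_pos: [0.6419, -0.0854, 0.154]
ee_rot: [180.0, -0.0, 86.6]
wrist_force: [0.1, -0.5, -0.7]
width: 0.0443
```

>>> move_arm:
  targets:
    - {"xyz": [0,0,-0.02],"roll": 0}
    - {"xyz": [0,0,-0.05],"roll": 0}
    - {"xyz": [0,0,-0.09],"roll": 0}
    - {"xyz": [0.03,0,-0.12],"roll": 0}
    - {"xyz": [0.08,0,-0.12],"roll": 0}

```text
time_s: 14.58
tool_pos: [0.6484, -0.0082, 0.2793]
ee_rot: [179.5, -0.0, 86.3]
wrist_force: [1.6, 0.0, 0.1]
width: 0.045
```

>>> move_arm:
  targets:
    - {"xyz": [0.05,0,0],"roll": 0}
    - {"xyz": [0.1,0,0],"roll": 0}
    - {"xyz": [0.15,0,0],"roll": 0}
    - {"xyz": [0.2,0,0],"roll": 0}
    - {"xyz": [0.2,0,0],"roll": 0}

```text
time_s: 15.2
tool_pos: [0.6576, 0.2008, 0.2746]
ee_rot: [180.0, -0.2, 87.1]
wrist_force: [-0.6, 0.0, -0.1]
width: 0.0447
```

```bash
python3 - <<'E'
from h import *
s=arm.read_state(); print(s["time_s"],np.round(s["wrist_force"],2))
i=optics.snapshot("scene")[150:380,60:300]; j=optics.snapshot("top")[60:290,270:470]
for c in("scene","top"):
    r=finder.place_of(c,"crank_grip"); print(c,[(x["centre"],round(x["p"],2)) for x in r[:1]])
    if r: print(atz(c,r[0]["centre"],.169))
cv2.imwrite("pics/s6.png",np.hstack([cv2.resize(i,(400,383)),cv2.resize(j,(333,383))]))
E
```

```text
15.2 [-0.56  0.01 -0.09]
scene [([202.8, 240.6], 0.95)]
[ 0.63894498 -0.08669764  0.169     ]
top [([316.2, 129.0], 0.89)]
[ 0.64549276 -0.08564427  0.169     ]
```

View pics/s6.png

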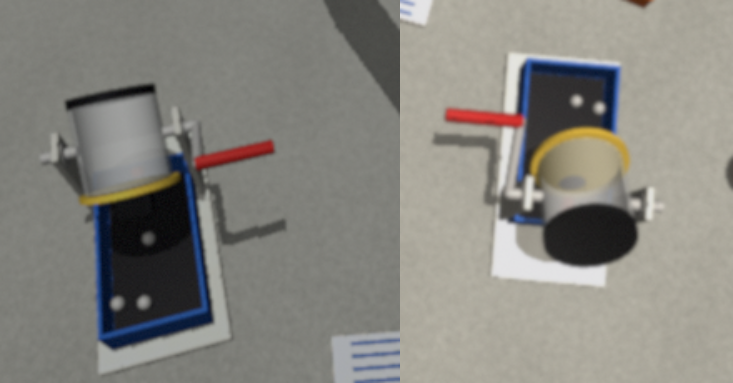

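The jar stays tipped with the crank over on the tray side. Three balls are in the tray, the jar looks empty, the hole is still at the bottom of the mouth, and the robot is clear.

```bash
python3 -c "
from rig import ticket; print(ticket.job_done())"
```

```text
the job is handed in; nothing more can be done
None
```

The job is done and handed in at about 15.4 s of the 51 s allowed. I turned the cap about 42° clockwise so the big hole stood over the red mark. Then I gripped the crank, swung it over to about the 2.2 rad stop and let go.

**Last checks:**
- **Balls:** the scene picture shows all three in the blue tray. The top view shows two, as the jar probably hides the third. The ball finder saw only one of them in the scene picture and none from the top, so the count is my own reading of the pictures.
- **Jar:** still tipped after I let go. The crank grip came out at x of about 0.64 m in both cameras (0.639 and 0.645), which fits the end of its swing.
- **Cap:** before tipping, the cap centre, big hole and red mark lay in one line to within a pixel or two. After tipping I could only see it through the jar, where the hole still looked to be in place; I did not measure it again.
- **Forces:** the highest reading was about 19 N at the wrist early in the crank swing, from a 2 mm position error that I then corrected. The arm ended clear, touching nothing.

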